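# Start the kitchen timer against the chopping board

### The arm

A 6-joint arm with a two-finger parallel gripper is mounted at the origin on a cart in front of the work surface, level with it; the furniture and walls round the work are solid. World frame = base frame: x ahead of the robot, y to its left, z up, the work surface at z = 0. Lengths are in m, angles in rad, forces in N, time in s.
With the tool pointing down it reaches from about 0.35 to 0.925 m from the base axis. Payload 6.4 kg.
Tool frame: the origin (TCP) lies at the very end of the fingers, on their centre line; the grasp point (between the pads) lies 19 mm behind it; z points along the fingers, y is the line along which they close (so a half turn about z gives the same grasp; the last joint's range is limited). The gripper opens to 94 mm and grips with 3 to 60 N. Pads are 16 mm wide; open, the fingers measure 119 mm over their backs; the gripper's body (75 mm by 177 mm) begins 78 mm behind the grasp point.
Start: joints at [-1.428, 0.245, 1.558, -0, 1.339, -0.174], TCP at [0.202, -0.618, 0.205] pointing down, gripper open.
Joint ranges: [-3.13, 3.13], [-1.02, 2.26], [0.13, 2.54], [-0.95, 4.09], [0.21, 2.88], [-2.74, 2.74]. Speed limits (rad/s): [2.57, 2.57, 3.14, 3.14, 3.14, 3.14].

### API

Orientations are given as a rotation vector (axis times angle).
In Python, from station import * gives the robot as it stands. The module is installed in compiled form; this text tells all that it offers.
- The arm moves only by the tool carry_out, never from a script. Its argument "motion" is a list of rows, each an object of numbers: "ax", "ay", "az": the turn, a rotation vector about the tool's x, y, z in degrees; "dx", "dy", "dz": the shift along the tool's x, y, z in mm; "hand": the opening in per cent of the stroke, from 0 (shut) to 100 (fully open). In form: [{"ax": .., "ay": .., "az": .., "dx": .., "dy": .., "dz": .., "hand": ..}, ...]. A call has 1 to 10 rows; each row is the pose to reach, as a shift and turn from the pose commanded when the call began, along the tool's axes at that moment; what a row does not reach only later rows make up. A row lasts 1/12 s, in which the tool goes at most 41.7 mm and 7.16 degrees, less where a joint would pass 70% of its speed; a pose out of reach is approached as far as the arm can. A call with a gripper value outside its range is refused whole. The fingers move at their own pace and stop on an object; the grip force is fixed at half the most. Time passes only in rows, so rows that repeat a pose let the fingers close. It gives the time, the measured TCP pose, the force, the opening and the grip force at its end, in the units of the state.
- read_state(): the state, without advancing time (a new reading comes with each control period).
- camera(name): name is "scene" or "side" or "wrist"; returns a dict with "pixels" (480x640x3 uint8, blue, green, red), "intrinsics" (3x3 intrinsics, pixels), "pose" (4x4, takes a point from camera to world coordinates). Camera axes: x right, y down, z forward; pixel columns grow to the right and rows downward; lengths in m; the calibration is good to about 2 mm. The wrist camera is an equidistant fisheye: a pixel r from the principal point sees the ray r / f radians off the axis. A picture is of the moment at which its call begins. There is no depth.
- sign_off(): hands the job in; it is judged then, once.
The state is a dict: "time": time; "q": joint angles; "qd": joint speeds; "joint_efforts": joint torques, N m; "tool_pos": TCP position; "tcp_rot": TCP orientation; "force": force on the tool from outside, world axes, zero at the start; "wrist_torque": the same for the moment, N m; "opening": finger opening in m; "gripper_force": force on a finger pad.
Only numpy, scipy, OpenCV 4.12 (cv2) and the standard library are available. Lean on these libraries where they do the work, as an engineer would, in place of code of your own. Each camera call takes 0.05 s, during which the arm holds its last target. There are 200 camera calls.

### The job

Start the white kitchen timer: slide it along the worktop until its far end is braced against the front edge of the chopping board, and press the green button on its near end fully in, so that the board takes the push. Then let go and leave the timer lying flat against the board; leave the black timer where it is.

Things in the scene. Friction and masses are not known exactly. Their poses are not given: they have to be found in the camera images.
- timer_white: Loose white block 70x56x30 mm (x,y,z), grey-green display on top, 0.12 kg, flat on the worktop, far end 15-50 mm short of the board, left or right of a black one. Origin: centre of underside; z up; +x from button end to far end, within 10 deg of the board's +x. Far end x=+35 mm. Green round button in the near end (x=-35): 20 mm across, axis x, 15 mm above the worktop, its face at x=-47 when out.
- timer_white_button (a joint): Travel of the white timer's green button in m: 0 = out, 0.008 = fully in (towards the timer's +x). A spring returns it: it starts to move at about 3 N and is fully in at 6 N. The loose timer slides away at 1 to 2 N, so the button goes in only when the far end is held.
- timer_black: Black kitchen timer of the same shape, size and green button, also loose in front of the board; not the one to use. Origin and axes as for the white timer.
- chopping_board: Wooden chopping board 200x300x22 mm (x,y,z) on the worktop; it sits fast and does not move. Origin: centre of its underside; z up; +x points away from the robot, turned up to 8 deg. Its front edge is the upright face at x=-100 mm, 22 mm high, 300 mm long along y. A lemon and a garlic bulb lie on its rear half.
Not all that is in view belongs to the job. Leave any yellow look-alike of the timer_white alone.

How it is judged:
By the outcome, as a careful person would: the job done as asked, in the order asked, and still so for the second after the job is handed in, with the robot touching nothing.
It also fails if it takes over 30 s, if anything falls off the work surface, if the arm or the gripper's body presses on something with over 40 N, if the wrist force passes 120 N, or if a joint passes its speed limit or range.

## Working session

There is one attempt and no reset: what is moved stays moved. The work goes in short steps, Python scripts to look and compute and a tool call to move; the robot and the scene stay as the last step left them, time stands still between calls to the robot, and variables do not carry over. Pictures are saved under pics/ and viewed, at most 10 in all, crops included, and the job is handed in when it is done.

Besides the shell and the picture viewer there is one more tool, called as a command line: name --argument value ..., lists and objects as JSON in quotes. carry_out: Moves the arm, as the interface text tells. Its arguments: {"type":"object","properties":{"motion":{"type":"array"}},"required":["motion"]}

```bash
mkdir -p pics; cat > h.py <<'E'
from station import *
import numpy as np, cv2
from scipy.spatial.transform import Rotation as R
def ray(c,u,v,fish=False):
    K=c["intrinsics"];T=np.array(c["pose"]);x=(u-K[0][2])/K[0][0];y=(v-K[1][2])/K[1][1]
    if fish:
        r=np.hypot(x,y)+1e-12;d=np.array([x/r*np.sin(r),y/r*np.sin(r),np.cos(r)])
    else: d=np.array([x,y,1.])
    return T[:3,3],T[:3,:3]@d
def onz(c,u,v,z,fish=False):
    o,d=ray(c,u,v,fish);return o+d*(z-o[2])/d[2]
E
python3 - <<'E'
from h import *
a=camera("scene");b=camera("side")
for n,c in(("scene",a),("side",b)):
    cv2.imwrite(f"pics/{n}0.png",c["pixels"]);print(n,np.round(c["pose"],3).tolist())
s=read_state();print(s["time"],s["tool_pos"],s["tcp_rot"],s["opening"])
print(np.round(R.from_rotvec(s["tcp_rot"]).as_matrix(),3))
E
```

```text
scene [[0.669, -0.388, 0.634, 0.001], [-0.743, -0.343, 0.575, -0.611], [-0.006, -0.856, -0.518, 0.484], [0.0, 0.0, 0.0, 1.0]]
side [[0.926, -0.24, 0.292, 0.294], [-0.378, -0.59, 0.713, -0.754], [0.001, -0.771, -0.637, 0.583], [0.0, 0.0, 0.0, 1.0]]
0.1 [ 0.20241775 -0.61713596  0.20445874] [-3.10058706e+00 -4.95215867e-01 -4.38836579e-05] 0.09420303304767026
[[ 0.95   0.311 -0.   ]
 [ 0.311 -0.95   0.002]
 [ 0.    -0.002 -1.   ]]
```

View pics/scene0.png

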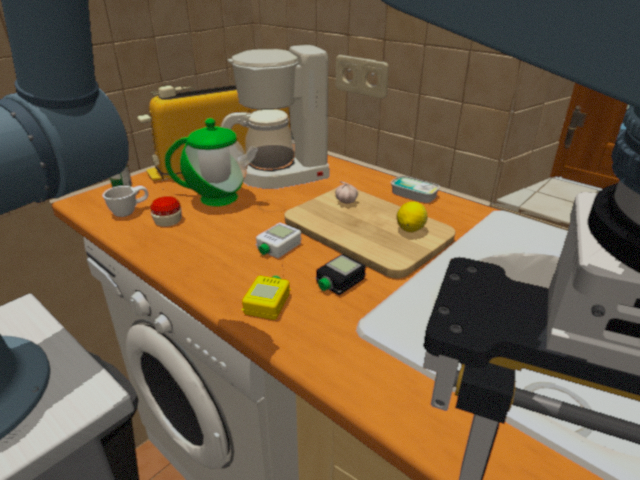

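View pics/side0.png

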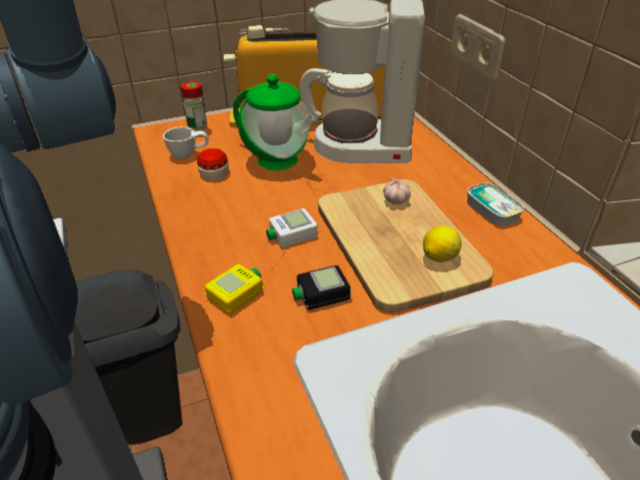

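Scene picture: the candidates are the white timer (279,240), black timer (341,274) and yellow look-alike (266,297). In the side view they are at (293,227), (322,286) and (234,288); the white mug at (180,142) is not a timer. I choose the white block with the grey-green display and its green button facing the robot, at side (271,233). Next is a close crop to check it and pick corners.

```bash
python3 - <<'E'
from h import *
for n,(u,v) in (("side",(250,180)),):
    p=cv2.imread(f"pics/{n}0.png")[v:v+120,u:u+160]
    cv2.imwrite(f"pics/{n}_crop.png",cv2.resize(p,None,fx=5,fy=5,interpolation=cv2.INTER_CUBIC))
p=cv2.imread("pics/scene0.png")[200:300,240:400]
cv2.imwrite("pics/scene_crop.png",cv2.resize(p,None,fx=5,fy=5,interpolation=cv2.INTER_CUBIC))
E
```

```text
(no output)
```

View pics/side_crop.png

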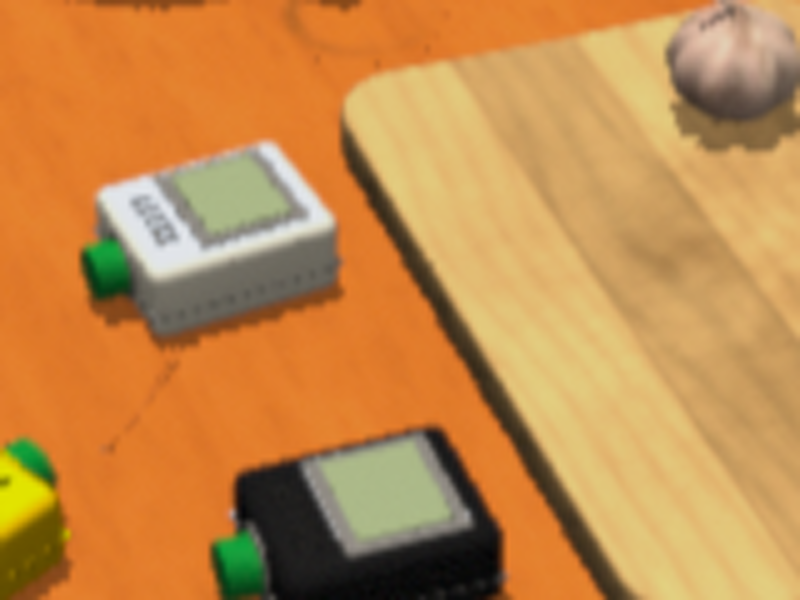

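The crop shows the white timer with its green button at crop (108,268) and top corners at about (98,187), (270,143), (336,215) and (148,278). The board's front top edge runs from (385,200) to (600,555), and the way between timer and board is clear.

```bash
python3 - <<'E'
from h import *
c=camera("side");P=lambda u,v,z:onz(c,250+u/5,180+v/5,z)[:2]
k=np.array([P(*q,.03) for q in((98,187),(270,143),(336,215),(148,278))]);print(k.round(4).tolist(),k.mean(0))
x1=k[1]-k[0];x2=k[2]-k[3];y=k[0]-k[3];y2=k[1]-k[2]
for d in(x1,x2,y,y2):print(np.linalg.norm(d).round(4),np.degrees(np.arctan2(d[1],d[0])).round(1))
a,b=P(385,200,.022),P(600,555,.022);d=a-b;print("board",a,b,np.degrees(np.arctan2(d[1],d[0]))-90)
print("button face",P(93,268,.015), "black",P(375,490,.03),P(238,568,.015))
w=camera("wrist");print(np.round(w["pose"],3).tolist())
E
```

```text
[[0.4899, -0.0263], [0.5537, -0.0242], [0.5598, -0.0719], [0.4897, -0.0806]] [ 0.52327601 -0.0507326 ]
0.0639 1.9
0.0705 7.1
0.0543 89.9
0.0481 97.2
board [ 0.58250181 -0.06038883] [ 0.57456234 -0.24682385] -2.4385104073602832
button face [ 0.47950034 -0.05005363] black [ 0.52021112 -0.20350879] [ 0.47554482 -0.20477996]
[[0.312, -0.911, -0.27, 0.282], [-0.95, -0.299, -0.088, -0.592], [-0.001, 0.284, -0.959, 0.384], [0.0, 0.0, 0.0, 1.0]]
```

carry_out --motion '[{"dx": 384, "dy": -472, "az": 20.5, "hand": 0}, {"dx": 384, "dy": -472, "az": 20.5, "hand": 0}, {"dx": 384, "dy": -472, "az": 20.5, "hand": 0}, {"dx": 384, "dy": -472, "az": 20.5, "hand": 0}, {"dx": 384, "dy": -472, "az": 20.5, "hand": 0}, {"dx": 384, "dy": -472, "az": 20.5, "hand": 0}, {"dx": 384, "dy": -472, "az": 20.5, "hand": 0}, {"dx": 384, "dy": -472, "az": 20.5, "hand": 0}, {"dx": 384, "dy": -472, "az": 20.5, "hand": 0}, {"dx": 384, "dy": -472, "az": 20.5, "hand": 0}]'

```text
schema error: expected keys ax, ay, az, dx, dy, dz, hand
```

carry_out --motion '[{"ax": 0, "ay": 0, "az": 20.5, "dx": 384, "dy": -472, "dz": 0, "hand": 0}, {"ax": 0, "ay": 0, "az": 20.5, "dx": 384, "dy": -472, "dz": 0, "hand": 0}, {"ax": 0, "ay": 0, "az": 20.5, "dx": 384, "dy": -472, "dz": 0, "hand": 0}, {"ax": 0, "ay": 0, "az": 20.5, "dx": 384, "dy": -472, "dz": 0, "hand": 0}, {"ax": 0, "ay": 0, "az": 20.5, "dx": 384, "dy": -472, "dz": 0, "hand": 0}, {"ax": 0, "ay": 0, "az": 20.5, "dx": 384, "dy": -472, "dz": 0, "hand": 0}, {"ax": 0, "ay": 0, "az": 20.5, "dx": 384, "dy": -472, "dz": 0, "hand": 0}, {"ax": 0, "ay": 0, "az": 20.5, "dx": 384, "dy": -472, "dz": 0, "hand": 0}, {"ax": 0, "ay": 0, "az": 20.5, "dx": 384, "dy": -472, "dz": 0, "hand": 0}, {"ax": 0, "ay": 0, "az": 20.5, "dx": 384, "dy": -472, "dz": 0, "hand": 0}]'

```text
time: 1.03
tool_pos: [0.3518, -0.2267, 0.2054]
tcp_rot: [3.141, -0.066, 0.001]
force: [0.3, 0.1, 0.5]
opening: 0.0308
gripper_force: 0.0
```

carry_out --motion '[{"ax": 0, "ay": 0, "az": 0, "dx": 60, "dy": -175, "dz": 0, "hand": 0}, {"ax": 0, "ay": 0, "az": 0, "dx": 60, "dy": -175, "dz": 0, "hand": 0}, {"ax": 0, "ay": 0, "az": 0, "dx": 60, "dy": -175, "dz": 0, "hand": 0}, {"ax": 0, "ay": 0, "az": 0, "dx": 60, "dy": -175, "dz": 0, "hand": 0}, {"ax": 0, "ay": 0, "az": 0, "dx": 60, "dy": -175, "dz": 0, "hand": 0}, {"ax": 0, "ay": 0, "az": 0, "dx": 60, "dy": -175, "dz": 0, "hand": 0}]'

```text
time: 1.53
tool_pos: [0.4193, -0.0532, 0.2054]
tcp_rot: [-3.14, 0.055, -0.0]
force: [0.5, 0.0, -0.3]
opening: 0.0005
gripper_force: 0.0
```

```bash
python3 - <<'E'
from h import *
w=camera("wrist");cv2.imwrite("pics/w1.png",w["pixels"]);s=read_state();print(s["tool_pos"],s["opening"],s["time"])
E
```

```text
[ 0.41889704 -0.05486876  0.20535762] 0.0004945176621019309 1.5833
```

View pics/w1.png

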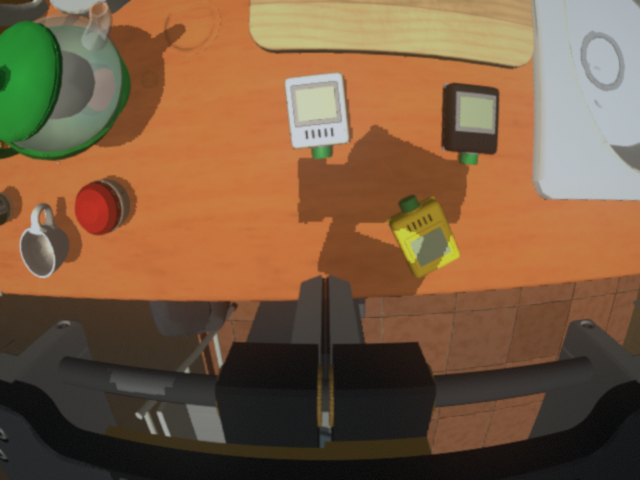

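The wrist view shows the white timer with top corners (285,79), (342,73), (349,145) and (293,151) and its button at (322,154). The board edge is ahead at about row 50, and the board spans well past both sides of the timer.

```bash
python3 - <<'E'
from h import *
c=camera("wrist");P=lambda u,v,z:onz(c,u,v,z,True)[:2]
k=np.array([P(*q,.03) for q in((293,151),(285,79),(342,73),(349,145))]);print(k.round(4).tolist(),k.mean(0))
for d in(k[1]-k[0],k[2]-k[3],k[0]-k[3],k[1]-k[2]):print(np.linalg.norm(d).round(4),np.degrees(np.arctan2(d[1],d[0])).round(1))
print("button",P(322,157,.012))
for q in((290,49),(350,55),(450,63),(500,65)):print(P(*q,.022))
print(read_state()["tool_pos"])
E
```

```text
[[0.4834, -0.027], [0.5531, -0.0224], [0.5565, -0.076], [0.4872, -0.0803]] [ 0.52005707 -0.05141812]
0.0698 3.8
0.0695 3.5
0.0534 94.0
0.0537 93.7
button [ 0.47519089 -0.05411975]
[ 0.5842461  -0.02745672]
[ 0.57575503 -0.08475942]
[ 0.57036891 -0.18479023]
[ 0.57309918 -0.24127199]
[ 0.41868195 -0.05599748  0.20535406]
```

carry_out --motion '[{"ax": 0, "ay": 0, "az": 0, "dx": 0, "dy": -2, "dz": 197, "hand": 0}, {"ax": 0, "ay": 0, "az": 0, "dx": 0, "dy": -2, "dz": 197, "hand": 0}, {"ax": 0, "ay": 0, "az": 0, "dx": 0, "dy": -2, "dz": 197, "hand": 0}, {"ax": 0, "ay": 0, "az": 0, "dx": 0, "dy": -2, "dz": 197, "hand": 0}, {"ax": 0, "ay": 0, "az": 0, "dx": 0, "dy": -2, "dz": 197, "hand": 0}, {"ax": 0, "ay": 0, "az": 0, "dx": 0, "dy": -2, "dz": 197, "hand": 0}, {"ax": 0, "ay": 0, "az": 0, "dx": 0, "dy": -2, "dz": 197, "hand": 0}, {"ax": 0, "ay": 0, "az": 0, "dx": 0, "dy": -2, "dz": 197, "hand": 0}]'

```text
time: 2.3
tool_pos: [0.4203, -0.0557, 0.0103]
tcp_rot: [3.14, -0.067, 0.005]
force: [-0.0, -0.2, 0.9]
opening: 0.0005
gripper_force: 0.0
```

carry_out --motion '[{"ax": 0, "ay": 0, "az": 0, "dx": 20, "dy": -2, "dz": 0, "hand": 0}, {"ax": 0, "ay": 0, "az": 0, "dx": 36, "dy": -3, "dz": 0, "hand": 0}, {"ax": 0, "ay": 0, "az": 0, "dx": 40, "dy": -3, "dz": 0, "hand": 0}, {"ax": 0, "ay": 0, "az": 0, "dx": 43, "dy": -3, "dz": 0, "hand": 0}, {"ax": 0, "ay": 0, "az": 0, "dx": 46, "dy": -3, "dz": 0, "hand": 0}, {"ax": 0, "ay": 0, "az": 0, "dx": 49, "dy": -3, "dz": 0, "hand": 0}, {"ax": 0, "ay": 0, "az": 0, "dx": 52, "dy": -3, "dz": 0, "hand": 0}, {"ax": 0, "ay": 0, "az": 0, "dx": 55, "dy": -4, "dz": 0, "hand": 0}, {"ax": 0, "ay": 0, "az": 0, "dx": 58, "dy": -4, "dz": 0, "hand": 0}, {"ax": 0, "ay": 0, "az": 0, "dx": 60, "dy": -4, "dz": 0, "hand": 0}]'

```text
time: 3.13
tool_pos: [0.4791, -0.0526, 0.0084]
tcp_rot: [-3.141, 0.064, 0.0]
force: [-1.7, 0.1, 0.4]
opening: 0.0004
gripper_force: 0.7
```

```bash
python3 - <<'E'
from h import *
w=camera("wrist");s=camera("side")["pixels"][170:320,240:440]
a=cv2.resize(w["pixels"][150:450,170:570],(400,300));b=cv2.resize(s,(400,300))
big=np.hstack([w["pixels"][0:300,150:550],b]);cv2.imwrite("pics/p2.png",big);st=read_state();print(st["tool_pos"],st["force"])
E
```

```text
[ 0.47938632 -0.05270999  0.00839759] [-0.35019549 -0.77634291 -0.07829692]
```

View pics/p2.png

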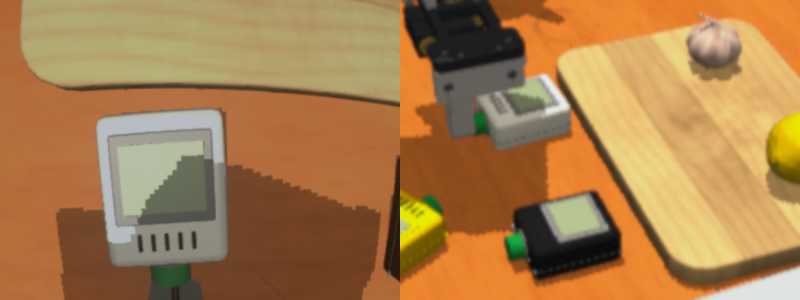

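The timer is being pushed squarely by its button (left panel, 170,272) and its far edge at row 112 is still short of the board edge at row 88. I'll carry on.

carry_out --motion '[{"ax": 0, "ay": 0, "az": 0, "dx": 3, "dy": 0, "dz": 0, "hand": 0}, {"ax": 0, "ay": 0, "az": 0, "dx": 6, "dy": 0, "dz": 0, "hand": 0}, {"ax": 0, "ay": 0, "az": 0, "dx": 8, "dy": 0, "dz": 0, "hand": 0}, {"ax": 0, "ay": 0, "az": 0, "dx": 10, "dy": 0, "dz": 0, "hand": 0}, {"ax": 0, "ay": 0, "az": 0, "dx": 12, "dy": 0, "dz": 0, "hand": 0}, {"ax": 0, "ay": 0, "az": 0, "dx": 14, "dy": 0, "dz": 0, "hand": 0}, {"ax": 0, "ay": 0, "az": 0, "dx": 15, "dy": 0, "dz": 0, "hand": 0}, {"ax": 0, "ay": 0, "az": 0, "dx": 16, "dy": 0, "dz": 0, "hand": 0}, {"ax": 0, "ay": 0, "az": 0, "dx": 16, "dy": 0, "dz": 0, "hand": 0}]'

```text
time: 3.98
tool_pos: [0.4945, -0.0531, 0.0083]
tcp_rot: [-3.14, 0.064, 0.002]
force: [-4.1, 0.6, 4.0]
opening: 0.0007
gripper_force: 2.3
```

carry_out --motion '[{"ax": 0, "ay": 0, "az": 0, "dx": 1, "dy": 0, "dz": 0, "hand": 0}, {"ax": 0, "ay": 0, "az": 0, "dx": 2, "dy": 0, "dz": 0, "hand": 0}, {"ax": 0, "ay": 0, "az": 0, "dx": 3, "dy": 0, "dz": 0, "hand": 0}, {"ax": 0, "ay": 0, "az": 0, "dx": 3, "dy": 0, "dz": 0, "hand": 0}]'

```text
time: 4.32
tool_pos: [0.4973, -0.0531, 0.0082]
tcp_rot: [-3.14, 0.064, 0.003]
force: [-4.9, 1.9, 4.0]
opening: 0.0006
gripper_force: 2.9
```

```bash
python3 - <<'E'
from h import *
w=camera("wrist");s=camera("side")["pixels"][170:320,240:440]
cv2.imwrite("pics/p3.png",np.hstack([w["pixels"][0:300,150:550],cv2.resize(s,(400,300))]));st=read_state();print(st["tool_pos"],st["force"])
E
```

```text
[ 0.49725735 -0.05310313  0.00823263] [-5.19037523  1.17920968  4.4332297 ]
```

View pics/p3.png

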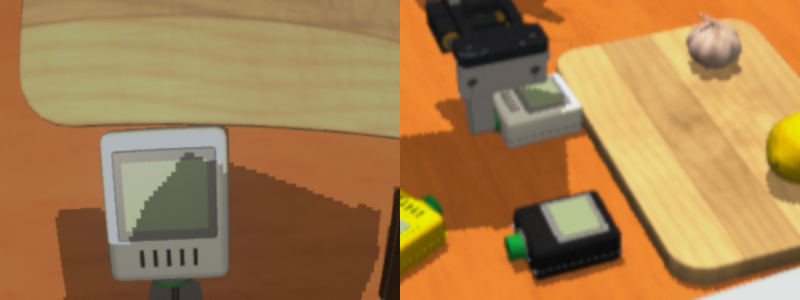

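The timer's far end is at the board (left panel, right corner at 226,127). The button is mostly in at 5 N, so I press further.

carry_out --motion '[{"ax": 0, "ay": 0, "az": 0, "dx": 1, "dy": 0, "dz": 0, "hand": 0}, {"ax": 0, "ay": 0, "az": 0, "dx": 2, "dy": 0, "dz": 0, "hand": 0}, {"ax": 0, "ay": 0, "az": 0, "dx": 3, "dy": 0, "dz": 0, "hand": 0}, {"ax": 0, "ay": 0, "az": 0, "dx": 3, "dy": 0, "dz": 0, "hand": 0}]'

```text
time: 4.75
tool_pos: [0.4984, -0.0528, 0.0075]
tcp_rot: [-3.139, 0.063, 0.01]
force: [-10.0, 1.4, 4.8]
opening: 0.0003
gripper_force: 4.8
```

carry_out --motion '[{"ax": 0, "ay": 0, "az": 0, "dx": 1, "dy": 0, "dz": 0, "hand": 0}, {"ax": 0, "ay": 0, "az": 0, "dx": 2, "dy": 0, "dz": 0, "hand": 0}, {"ax": 0, "ay": 0, "az": 0, "dx": 2, "dy": 0, "dz": 0, "hand": 0}, {"ax": 0, "ay": 0, "az": 0, "dx": 2, "dy": 0, "dz": 0, "hand": 0}]'

```text
time: 5.08
tool_pos: [0.4987, -0.0525, 0.0069]
tcp_rot: [-3.139, 0.063, 0.016]
force: [-13.6, 1.7, 6.4]
opening: 0.0005
gripper_force: 7.0
```

```bash
python3 - <<'E'
from h import *
w=camera("wrist");s=camera("side")["pixels"][185:260,260:360]
cv2.imwrite("pics/p4.png",np.hstack([cv2.resize(w["pixels"][90:240,220:420],(400,300)),cv2.resize(s,(400,300),interpolation=cv2.INTER_CUBIC)]));st=read_state();print(st["tool_pos"],st["force"])
E
```

```text
[ 0.49867394 -0.05247127  0.00696104] [-13.54266581   1.44320186   7.2415606 ]
```

View pics/p4.png

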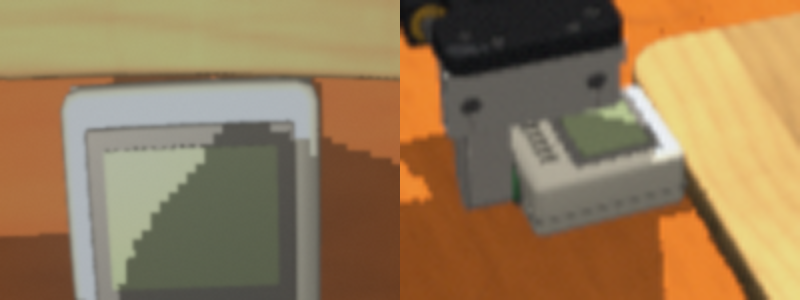

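The timer sits against the board and the button is fully in: it bottomed out at 13.6 N with no further travel. I'll back straight off along the push axis, then lift and look at how it lies.

carry_out --motion '[{"ax": 0, "ay": 0, "az": 0, "dx": -4, "dy": 0, "dz": 0, "hand": 0}, {"ax": 0, "ay": 0, "az": 0, "dx": -10, "dy": 0, "dz": 0, "hand": 0}, {"ax": 0, "ay": 0, "az": 0, "dx": -20, "dy": 0, "dz": 0, "hand": 0}, {"ax": 0, "ay": 0, "az": 0, "dx": -40, "dy": 0, "dz": 0, "hand": 0}, {"ax": 0, "ay": 0, "az": 0, "dx": -60, "dy": 0, "dz": -10, "hand": 0}, {"ax": 0, "ay": 0, "az": 0, "dx": -60, "dy": 0, "dz": -50, "hand": 0}, {"ax": 0, "ay": 0, "az": 0, "dx": -60, "dy": 0, "dz": -90, "hand": 0}, {"ax": 0, "ay": 0, "az": 0, "dx": -60, "dy": 0, "dz": -120, "hand": 0}, {"ax": 0, "ay": 0, "az": 0, "dx": -60, "dy": 0, "dz": -120, "hand": 0}, {"ax": 0, "ay": 0, "az": 0, "dx": -60, "dy": 0, "dz": -120, "hand": 0}]'

```text
time: 6.02
tool_pos: [0.4452, -0.0522, 0.1311]
tcp_rot: [3.138, -0.065, 0.012]
force: [-0.5, -0.9, -0.8]
opening: 0.0005
gripper_force: 0.0
```

```bash
python3 - <<'E'
from h import *
w=camera("wrist");np.savez("w5.npz",K=w["intrinsics"],T=w["pose"])
cv2.imwrite("pics/p5.png",cv2.resize(w["pixels"][30:180,240:440],(800,600),interpolation=cv2.INTER_CUBIC));st=read_state();print(st["tool_pos"],st["force"])
E
```

```text
[ 0.44370369 -0.05159749  0.12900814] [-0.13341695  0.07264972 -0.79224854]
```

View pics/p5.png

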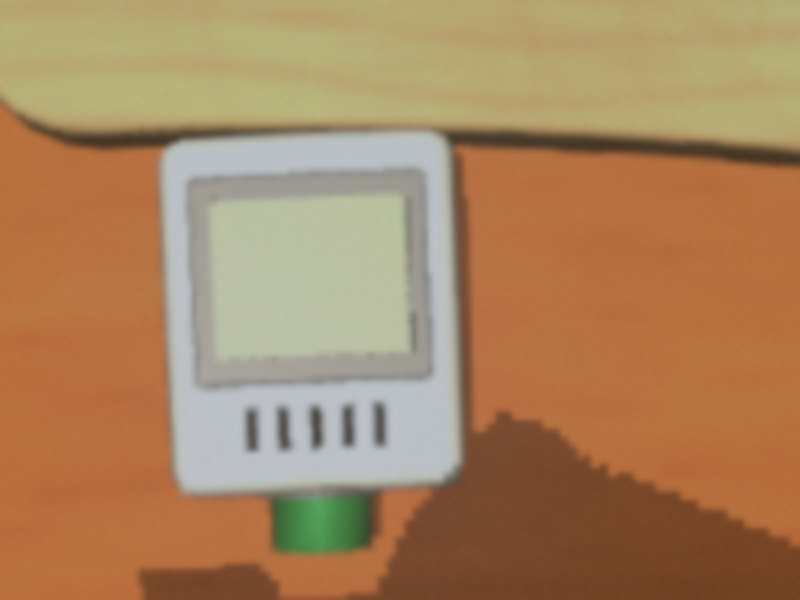

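The timer lies at the board with its far edge at crop (165,142)–(445,133) and its button out at (322,522). I'm checking its angle against the board edge (445,134)–(790,152).

```bash
python3 - <<'E'
from h import *
z=np.load("w5.npz");c={"intrinsics":z["K"],"pose":z["T"]};P=lambda u,v,h:onz(c,240+u/4,30+v/4,h,True)[:2]
ang=lambda a,b:np.degrees(np.arctan2((b-a)[1],(b-a)[0])).round(1)
L0,L1,R0,R1=P(176,470,.03),P(162,165,.03),P(463,465,.03),P(451,155,.03)
print("timer side yaw",ang(L0,L1),ang(R0,R1))
n0,n1,f0,f1=P(440,486,.03),P(195,494,.03),P(430,131,.03),P(180,139,.03)
print("near/far",ang(n0,n1)-90,ang(f0,f1)-90,f0,f1)
for a,b in(((790,150),(470,133)),((790,150),(110,131)),((470,133),(110,131))):
  print("board",ang(P(*a,.022),P(*b,.022))-90,P(*a,.022),P(*b,.022))
E
```

```text
timer side yaw -0.1 0.0
near/far -0.5999999999999943 -0.7999999999999972 [ 0.58031883 -0.07485668] [ 0.58097005 -0.02832616]
board -2.0 [ 0.57910475 -0.14673621] [ 0.58129871 -0.08307944]
board -2.5999999999999943 [ 0.57910475 -0.14673621] [ 0.58522784 -0.01407753]
board -3.299999999999997 [ 0.58129871 -0.08307944] [ 0.58522784 -0.01407753]
```

The timer is about 2° off the board line, which leaves roughly a 2 mm gap at its left corner. I'll nudge the body left of the button to close it, without touching the button.

carry_out --motion '[{"ax": 0, "ay": 0, "az": 0, "dx": 0, "dy": -30, "dz": 0, "hand": 0}, {"ax": 0, "ay": 0, "az": 0, "dx": 0, "dy": -30, "dz": 40, "hand": 0}, {"ax": 0, "ay": 0, "az": 0, "dx": 0, "dy": -30, "dz": 80, "hand": 0}, {"ax": 0, "ay": 0, "az": 0, "dx": 0, "dy": -30, "dz": 110, "hand": 0}, {"ax": 0, "ay": 0, "az": 0, "dx": 10, "dy": -30, "dz": 118, "hand": 0}, {"ax": 0, "ay": 0, "az": 0, "dx": 30, "dy": -31, "dz": 118, "hand": 0}, {"ax": 0, "ay": 0, "az": 0, "dx": 45, "dy": -31, "dz": 118, "hand": 0}, {"ax": 0, "ay": 0, "az": 0, "dx": 52, "dy": -31, "dz": 118, "hand": 0}, {"ax": 0, "ay": 0, "az": 0, "dx": 54, "dy": -31, "dz": 118, "hand": 0}, {"ax": 0, "ay": 0, "az": 0, "dx": 54, "dy": -31, "dz": 118, "hand": 0}]'

```text
time: 6.9
tool_pos: [0.4975, -0.0223, 0.0095]
tcp_rot: [-3.141, 0.064, 0.003]
force: [-0.4, -0.0, 0.0]
opening: 0.0006
gripper_force: 0.0
```

carry_out --motion '[{"ax": 0, "ay": 0, "az": 0, "dx": 2, "dy": 0, "dz": 0, "hand": 0}, {"ax": 0, "ay": 0, "az": 0, "dx": 4, "dy": 0, "dz": 0, "hand": 0}, {"ax": 0, "ay": 0, "az": 0, "dx": 5, "dy": 0, "dz": 0, "hand": 0}, {"ax": 0, "ay": 0, "az": 0, "dx": 6, "dy": 0, "dz": 0, "hand": 0}, {"ax": 0, "ay": 0, "az": 0, "dx": 6, "dy": 0, "dz": 0, "hand": 0}]'

```text
time: 7.32
tool_pos: [0.5032, -0.0224, 0.0104]
tcp_rot: [-3.14, 0.064, 0.004]
force: [-4.2, 1.5, 3.6]
opening: 0.0005
gripper_force: 2.3
```

carry_out --motion '[{"ax": 0, "ay": 0, "az": 0, "dx": 1, "dy": 0, "dz": 0, "hand": 0}, {"ax": 0, "ay": 0, "az": 0, "dx": 2, "dy": 0, "dz": 0, "hand": 0}, {"ax": 0, "ay": 0, "az": 0, "dx": 3, "dy": 0, "dz": 0, "hand": 0}, {"ax": 0, "ay": 0, "az": 0, "dx": 3, "dy": 0, "dz": 0, "hand": 0}]'

```text
time: 7.65
tool_pos: [0.5042, -0.0218, 0.0099]
tcp_rot: [-3.139, 0.064, 0.012]
force: [-11.2, 3.0, 8.8]
opening: 0.0007
gripper_force: 5.4
```

It is seated and stiff. I'll retract and look.

carry_out --motion '[{"ax": 0, "ay": 0, "az": 0, "dx": -4, "dy": 0, "dz": 0, "hand": 0}, {"ax": 0, "ay": 0, "az": 0, "dx": -10, "dy": 0, "dz": 0, "hand": 0}, {"ax": 0, "ay": 0, "az": 0, "dx": -25, "dy": 0, "dz": 0, "hand": 0}, {"ax": 0, "ay": 0, "az": 0, "dx": -45, "dy": 0, "dz": 0, "hand": 0}, {"ax": 0, "ay": 0, "az": 0, "dx": -65, "dy": 0, "dz": -15, "hand": 0}, {"ax": 0, "ay": 0, "az": 0, "dx": -65, "dy": 20, "dz": -50, "hand": 0}, {"ax": 0, "ay": 0, "az": 0, "dx": -65, "dy": 30, "dz": -90, "hand": 0}, {"ax": 0, "ay": 0, "az": 0, "dx": -65, "dy": 30, "dz": -120, "hand": 0}, {"ax": 0, "ay": 0, "az": 0, "dx": -65, "dy": 30, "dz": -120, "hand": 0}, {"ax": 0, "ay": 0, "az": 0, "dx": -65, "dy": 30, "dz": -120, "hand": 0}]'

```text
time: 8.48
tool_pos: [0.4426, -0.051, 0.1326]
tcp_rot: [3.139, -0.065, 0.009]
force: [0.1, -0.1, -0.3]
opening: 0.0002
gripper_force: 0.0
```

```bash
python3 - <<'E'
from h import *
w=camera("wrist");np.savez("w6.npz",K=w["intrinsics"],T=w["pose"])
cv2.imwrite("pics/p6.png",cv2.resize(w["pixels"][30:180,240:440],(800,600),interpolation=cv2.INTER_CUBIC));st=read_state();print(st["tool_pos"],st["force"])
E
```

```text
[ 0.44118362 -0.05025672  0.13056864] [-1.13447419  0.85133766  0.09557045]
```

View pics/p6.png

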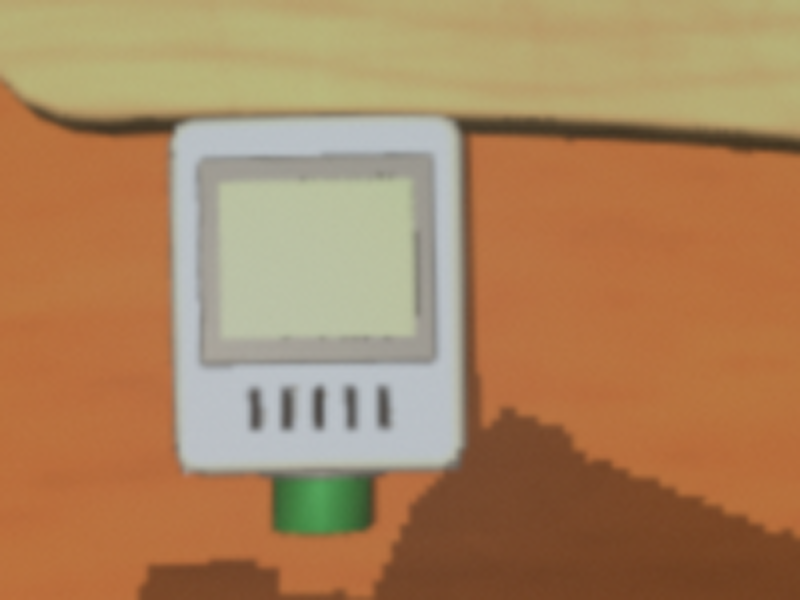

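The timer is now flush with the board: its far edge (180,120)–(455,118) runs along the board edge, and the button is out at (322,505). Nothing is touching it, so I hand in.

```bash
python3 -c "
from station import *
print(sign_off())"
```

```text
the job is handed in; nothing more can be done
None
```

The white timer's button was pressed fully in against the board (13.6 N, at its stop); the timer sat about 2° off square then, so I nudged it flush afterwards without re-pressing, and handed in with the black timer untouched (no verdict returned).

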